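# Aim the document camera at the print, raise its post to the second stop and hold it

### The job

The document camera on the desk is wanted over the framed print that lies beside it. Take the camera by the grip block on top of its post and, with the post still all the way down, turn it until its lens arm points at the middle of the print and keep it still there for a second; then, with the side button squeezed in, pull the post straight up past the first stop to its second stop, still aimed at the print. Finish while holding it up there by the grip (the post springs back if let go), and leave the other things on the desk where they are.

Things in the scene. Friction and masses are not known exactly. Their poses are not given: they have to be found in the camera images.
- head: camera head on the post: black upright grip block 30 (x) x 34 (y) x 56 mm high; from its foot a lens arm runs along +x to a grey pod 46 mm wide, front 114 mm from the post axis, arm and pod within 25 mm above the origin. Origin: on the post axis under the block, 114 mm above the desk when down. x: to the lens (the aim), y: to the side with the button, z: up. It turns with the post. About 0.2 kg
- grip (a point): on the post axis, in the middle of the grip block, level with the button's middle: 30 mm above the head's origin, 26 mm below the block's top; axes as the head. A good place between the pads, closing along y: one pad on the button, the other on the far face
- lens (a point): the lens at the front of the camera pod, 114 mm from the post axis along the head's x, 6 mm above the head's origin
- button (a joint): release button, 16 mm wide, 24 mm high, centred 30 mm above the head's origin. 0: out, standing 6 mm proud of the block's +y side (40 mm across both); 0.006: pressed flush (34 mm). Spring: 1.7 N to start, 5 N fully in. Out, it locks the post down; in by over 5 mm it frees it. It springs out when released
- swivel (a joint): turn of the post and head on the foot, rad, counter-clockwise from above positive; free from -2.4 to 2.4 apart from light friction (0.04 N m), stays where it is left. Its zero turns with the foot, which is placed anew each time
- upper_tube (a joint): upper section of the post, m: 0 down, 0.055 fully out (the first stop). It comes first, at about 4 to 5 N of pull
- lower_tube (a joint): lower section of the post, m: 0 down, 0.055 fully out (the second stop, the head then 110 mm above its start). It comes after the upper one, at about 8 to 9 N of pull. Springs draw both down again when let go; if the button is then out, its catch stops the head about 12 mm above home
- foot: fixed round foot of the camera post, 110 mm across, 14 mm high; origin on the desk on the post axis. The post above it is 34 mm thick
- print: framed print lying flat and fixed on the desk: dark wooden frame 130 mm (x) x 170 mm (y) x 12 mm with a white mount and a grey picture; origin at its underside's centre. It lies farther out than the post, to the left or the right
- print_mid (a point): middle of the print, on its top face, 13 mm above the desk
- slates: stack of three flat dark trays, 120 x 160 mm, 24 mm high (no picture, no frame); lies on one side, the print on the other. Loose bystander, origin under its centre
- candle_cup: small clear cup, 70 mm across, 70 mm high. Loose bystander, origin under its centre
- candle_cup2: small white cup, 70 mm across, 70 mm high. Loose bystander, origin under its centre
- mug: white mug, 80 mm across, 90 mm high. Loose bystander, origin under its centre
- notebook: closed grey notebook, 140 x 100 x 16 mm. Loose bystander, origin under its centre
- stapler: desk stapler, 120 x 32 mm, 37 mm high. Loose bystander, origin under its centre
There are look-alikes about, which are no part of the job. Leave any red look-alike of the foot alone.

How it is judged:
On the way, in this order (a step that is already met when the one before it is completed fails the run):
1. held by the grip and still down, the camera points at the middle of the print (the print's middle within 20 mm of the line of the lens arm) and is kept still there for most of a second (y of print_mid in the frame of grip between -0.02 and 0.02 m and x of print_mid in the frame of grip above 0.05 m and contact force between the fingers and head above 2 N and value of joint each of upper_tube, lower_tube below 0.014 m and angular speed of head below 0.15 rad/s), for 0.6 s.
2. both sections of the post are pulled out to their stops (value of joint each of upper_tube, lower_tube above 0.05 m and contact force between the fingers and head above 2 N), for 0.2 s.
At the end, for the whole second after the job is handed in: both sections of the post are within 5 mm of fully out, the fingers hold the head (contact over 2 N), the line of the lens arm passes within 20 mm of the print's middle, and the head is still (all of step 2 and y of print_mid in the frame of grip between -0.02 and 0.02 m and x of print_mid in the frame of grip above 0.05 m and linear speed of head below 0.02 m/s and angular speed of head below 0.15 rad/s); the arm keeps its last pose, push and grip.
It fails at once if a bystander is pushed more than 25 mm or tipped over (distance of any of slates, candle_cup, candle_cup2, mug, notebook, stapler from where it was at the start of the episode above 0.025 m or angle between any of slates, candle_cup, candle_cup2, mug, notebook, stapler's own z axis and vertical above 0.5 rad).
It also fails if it takes over 35 s, if anything falls off the work surface, if the arm or the gripper's body presses on something with over 40 N, if the wrist force passes 120 N, or if a joint passes its speed limit or range.

### The arm

A 6-joint arm with a two-finger parallel gripper is mounted at the origin on the work surface. World frame = base frame: x ahead of the robot, y to its left, z up, the work surface at z = 0. Lengths are in m, angles in rad, forces in N, time in s.
With the tool pointing down it reaches from about 0.375 to 0.975 m from the base axis. Payload 3.8 kg.
Tool frame: the origin (TCP) lies midway between the tips of the shut fingers; the grasp point (between the pads) lies 19 mm behind it; z points along the fingers, y is the line along which they close (so a half turn about z gives the same grasp; the last joint's range is limited). The gripper opens to 85 mm and grips with 20 to 120 N. Pads are 22 mm wide; open, the fingers measure 114 mm over their backs; the gripper's body (76 mm by 85 mm) begins 54 mm behind the grasp point. The pads swing forward as they close: fully open they stand 13 mm farther back than shut.
Start: joints at [-1.371, 0.264, 1.604, -0, 1.274, -0.037], TCP at [0.158, -0.656, 0.231] pointing down, gripper open.
Joint ranges: [-2.63, 2.63], [-0.94, 2.18], [0.31, 2.57], [-1.31, 4.45], [0, 2.66], [-2.55, 2.55]. Speed limits (rad/s): [2.57, 2.57, 3.14, 3.14, 3.14, 3.14].

### API

Orientations are given as a rotation vector (axis times angle).
In Python, from workcell import status, read_camera, workorder, masks_of gives the robot as it stands.
- The arm moves only by the tool drive_tool, never from a script. Its argument "rows" is a list of rows, each a list of 7 numbers: the turn, a rotation vector about the tool's x, y, z in degrees, then the shift along the tool's x, y, z in m, then the opening, from 0 (shut) to 1 (fully open). In form: [[ax, ay, az, tx, ty, tz, claw], ...]. A call has 1 to 8 rows; each row shifts and turns the commanded pose from where the row before left it, along the tool's axes as they then stand; what a row does not reach is not made up. A row lasts 1/12 s, in which the tool goes at most 41.7 mm and 7.16 degrees, less where a joint would pass 70% of its speed; a pose out of reach is approached as far as the arm can. A call is refused whole if a number of a shift passes 0.0417 or a number of a turn 7.16, either way. A call with a gripper value outside its range is refused whole. The fingers move at their own pace and stop on an object; "force" is the grip in N (left out, the last holds). Time passes only in rows, so rows that do not move let the fingers close. It gives the time, the measured TCP pose, the force, the opening and the grip force at its end, in the units of the state.
- status.read_state(): the state, without advancing time (a new reading comes with each control period).
- read_camera(name): name is "scene" or "top" or "wrist"; returns a dict with "color" (400x640x3 uint8, red, green, blue), "intrinsics" (3x3 intrinsics, pixels), "D" ([k1, k2, p1, p2, k3] as OpenCV has them; the pictures are not rectified), "world_from_camera" (4x4, takes a point from camera to world coordinates); the wrist camera has in their place "mount" (4x4, takes a point from camera to tool coordinates, whose origin is the TCP and whose axes are the flange's). Camera axes: x right, y up, looking along -z (the intrinsics and any distortion apply to the point x, -y, -z); pixel columns grow to the right and rows downward; lengths in m; the calibration is good to about 2 mm. A picture is of the moment at which its call begins: read the wrist's pose just before it. There is no depth.
- workorder.finish_job(): hands the job in; it is judged then, once.
Trained networks look in a picture, given as the dict that the camera call returned (one of the last four; its "shot" number tells which), for a name from the list of things; names that differ only in an ending like _2 or _b are one class to them, and where a whole thing is asked for, a point or a joint stands for the part that bears it (a point fixed in the world has none). Each returns a list of dicts, best first, with "score" (0 to 1); they miss things now and then, are a little off and sometimes report something else, mostly with a low value. They report only what shows in the picture. A call takes as long as a camera call. They do not tell look-alikes from the thing itself.
- masks_of(picture, name): "mask" (400x640 bool, what is visible of it) and "bbox" ([left, top, right, bottom] in pixels, round what is visible of it).
The state is a dict: "time": time; "q": joint angles; "joint_vel": joint speeds; "joint_torque": joint torques, N m; "tool_pos": TCP position; "tcp_rot": TCP orientation; "wrist_force": force on the tool from outside, world axes, zero at the start; "torque": the same for the moment, N m; "width": opening from 0.0 (shut) to 1.0 (fully open); "grip_force": force on a finger pad.
Only numpy, scipy, OpenCV 4.12 (cv2) and the standard library are available. Lean on these libraries where they do the work, as an engineer would, in place of code of your own. Each camera call takes 0.05 s, during which the arm holds its last target. There are 200 camera calls.

## Working session

There is one attempt and no reset: what is moved stays moved. The work goes in short steps, Python scripts to look and compute and a tool call to move; the robot and the scene stay as the last step left them, time stands still between calls to the robot, and variables do not carry over. Pictures are saved under pics/ and viewed, at most 10 in all, crops included, and the job is handed in when it is done.

Besides the shell and the picture viewer there is one more tool, called as name(argument=value, ...), one argument or row to a line, values as JSON. drive_tool: Moves the arm, as the interface text tells. Its arguments: {"type":"object","properties":{"rows":{"type":"array"},"force":{"type":"number"}},"required":["rows"]}

```bash
mkdir -p pics; ls; python3 - <<'E'
from workcell import status, read_camera, masks_of
import cv2,numpy as np
s=status.read_state(); print({k:np.round(v,3) for k,v in s.items()})
for n in ["top","scene"]:
    p=read_camera(n); cv2.imwrite(f"pics/{n}0.png",p["color"][:,:,::-1])
    print(n,p["intrinsics"],p["D"],np.round(p["world_from_camera"],3).tolist())
    for o in ["head","foot","print","button","slates"]:
        for m in masks_of(p,o): 
            ys,xs=np.nonzero(m["mask"]); print(o,round(m["score"],2),m["bbox"],xs.mean().round(1),ys.mean().round(1))
E
```

```text
pics
{'time': np.float64(0.0), 'q': array([-1.371,  0.265,  1.605, -0.   ,  1.274, -0.037]), 'joint_vel': array([ 0.   , -0.001,  0.001,  0.001, -0.   ,  0.001]), 'joint_torque': array([ 1.0000e-03, -5.1512e+01, -3.6731e+01, -0.0000e+00,  1.3000e-02,
        0.0000e+00]), 'tool_pos': array([ 0.158, -0.655,  0.23 ]), 'tcp_rot': array([-3.117, -0.371,  0.   ]), 'wrist_force': array([ 0.332, -0.291, -1.026]), 'torque': array([ 0.015, -0.006,  0.033]), 'grip_force': np.float64(0.0), 'width': np.float64(1.002)}
top [[503.14154552   0.         326.7173621 ]
 [  0.         503.14154552 195.6662451 ]
 [  0.           0.           1.        ]] [-0.02690943  0.          0.          0.          0.        ] [[0.006, 0.998, -0.069, 0.431], [-1.0, 0.007, 0.015, -0.039], [0.016, 0.069, 0.997, 1.358], [0.0, 0.0, 0.0, 1.0]]
head 0.82 [404.6, 269.3, 431.6, 325.4] 416.9 294.8
head 0.76 [284.6, 168.0, 304.6, 219.2] 294.2 192.7
head 0.7 [214.5, 38.4, 244.6, 91.0] 229.9 64.9
head 0.69 [473.9, 226.7, 506.0, 278.7] 487.8 251.5
foot 0.94 [215.9, 38.5, 257.5, 116.9] 233.9 85.0
foot 0.63 [276.2, 169.1, 317.5, 
[... 597 characters left out ...]
7, 1.156], [0.93, 0.29, -0.225, -0.317], [0.006, 0.6, 0.8, 1.067], [0.0, 0.0, 0.0, 1.0]]
head 0.97 [216.1, 138.2, 232.1, 185.1] 223.1 162.2
head 0.82 [441.4, 243.7, 475.3, 298.4] 458.1 271.0
head 0.8 [153.3, 181.7, 185.2, 228.0] 170.3 206.0
head 0.71 [333.3, 175.0, 363.4, 218.1] 346.6 194.2
foot 0.75 [320.8, 171.3, 365.0, 224.6] 340.2 201.3
foot 0.63 [212.9, 137.9, 245.9, 195.0] 226.3 170.1
foot 0.6 [157.7, 184.9, 195.7, 236.4] 172.2 213.6
foot 0.57 [421.7, 243.7, 476.2, 297.8] 446.8 274.3
foot 0.2 [332.1, 172.3, 361.6, 216.1] 346.2 193.5
foot 0.16 [331.9, 169.2, 362.8, 220.3] 346.3 194.0
print 0.95 [246.5, 251.3, 317.1, 301.4] 281.1 275.7
slates 0.87 [375.5, 213.6, 434.6, 256.6] 402.9 234.9
```

```bash
cd pics; python3 -c "
import cv2
for n in ['top0','scene0']:
    a=cv2.imread(n+'.png'); cv2.imwrite(n+'b.png',cv2.resize(a,(800,500),interpolation=cv2.INTER_CUBIC))"
```

```text
(no output)
```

View pics/top0b.png

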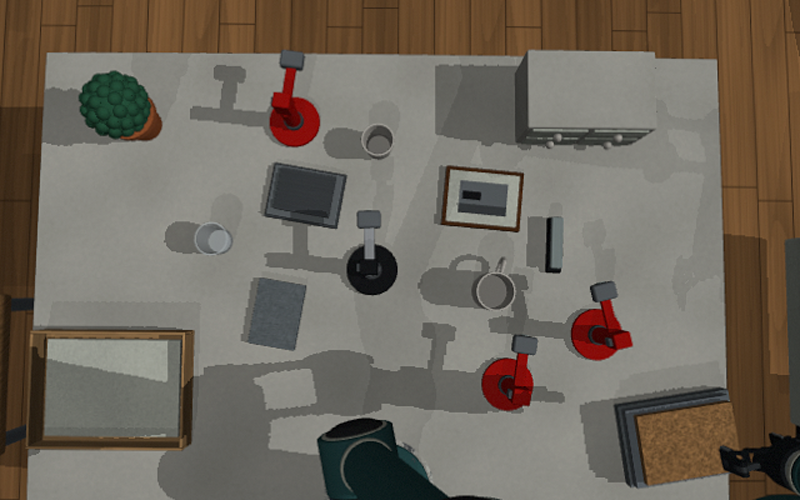

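View pics/scene0b.png

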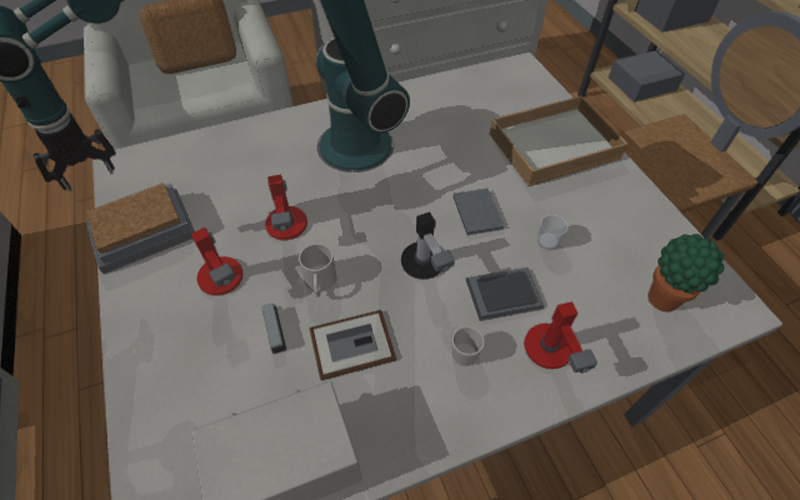

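The first picture shows the black document camera at top px (294,214) of the 640-wide image, with its pod at (295,174). The framed print is at (386,159), the slates at (244,156), and three red look-alikes are to be avoided. The scene view agrees: black grip at (340,178), print at (281,276).

```bash
cat > h.py <<'E'
import numpy as np, cv2
from scipy.spatial.transform import Rotation as R
from workcell import status, read_camera, masks_of
def snap(name):
    s=status.read_state(); p=read_camera(name)
    if name=="wrist":
        T=np.eye(4); T[:3,:3]=R.from_rotvec(s["tcp_rot"]).as_matrix(); T[:3,3]=s["tool_pos"]
        p["T"]=T@np.array(p["mount"])
    else: p["T"]=np.array(p["world_from_camera"])
    return p
def rays(p,uv):
    x=cv2.undistortPoints(np.float64(uv).reshape(-1,1,2),p["intrinsics"],p["D"] if isinstance(p["D"],np.ndarray) else np.array(p["D"],float))[:,0]
    d=np.c_[x[:,0],-x[:,1],-np.ones(len(x))]@p["T"][:3,:3].T
    return p["T"][:3,3],d
def plane(p,uv,z):
    o,d=rays(p,uv); return o+d*((z-o[2])/d[:,2])[:,None]
def proj(p,X):
    c=(np.atleast_2d(X)-p["T"][:3,3])@p["T"][:3,:3]; c=c*[1,-1,-1]
    return cv2.projectPoints(c,np.zeros(3),np.zeros(3),p["intrinsics"],np.array(p["D"],float))[0][:,0]
def tri(obs):
    A=np.zeros((3,3));b=np.zeros(3)
    for p,uv in obs:
        o,d=rays(p,[uv]);d=d[0]/np.linalg.norm(d[0]);M=np.eye(3)-np.outer(d,d);A+=M;b+=M@o
    return np.linalg.solve(A,b)
E
python3 - <<'E'
from h import *
t=snap("top");s=snap("scene")
for p in (t,s):
    m=masks_of(p,"print")[0]["mask"].astype(np.uint8)
    c=max(cv2.findContours(m,0,cv2.CHAIN_APPROX_NONE)[0],key=cv2.contourArea)
    w=plane(p,c[:,0],0.012)[:,:2]; r=cv2.minAreaRect((w*1000).astype(np.float32)); print("print",r)
    for n in ["slates","candle_cup","mug","notebook","stapler"]:
        for q in masks_of(p,n)[:3]:
            if q["score"]>.4:
                ys,xs=np.nonzero(q["mask"]); print(n,q["score"],plane(p,[[xs.mean(),ys.mean()]],.03)[0][:2].round(3))
print("foot",plane(t,[[297.5,216]],.01)); print("pod",plane(t,[[295,174]],.13),plane(s,[[353,207]],.13))
print("grip top",tri([(t,(294,214)),(s,(340,176))]))
print("mount",np.array(read_camera("wrist")["mount"]).round(3).tolist())
E
```

```text
print ((626.4610595703125, -217.60696411132812), (170.51412963867188, 130.2820587158203), 84.92842864990234)
slates 0.59 [ 0.623 -0.215]
slates 0.57 [0.627 0.161]
candle_cup 0.83 [0.746 0.01 ]
candle_cup 0.61 [0.533 0.355]
mug 0.76 [ 0.431 -0.239]
notebook 0.7 [0.376 0.217]
notebook 0.64 [0.533 0.354]
stapler 0.88 [ 0.526 -0.368]
stapler 0.58 [0.53  0.027]
print ((629.7478637695312, -219.64501953125), (171.6994171142578, 134.77481079101562), 85.12873077392578)
slates 0.6 [0.648 0.151]
candle_cup 0.94 [0.735 0.012]
candle_cup 0.79 [0.525 0.356]
mug 0.93 [ 0.416 -0.235]
notebook 0.55 [0.395 0.21 ]
stapler 0.9 [ 0.541 -0.373]
foot [[0.4692785  0.01876639 0.01      ]]
pod [[0.56871363 0.02081676 0.13      ]] [[0.56472673 0.01982376 0.13      ]]
grip top [0.46959006 0.02042997 0.15766023]
mount [[0.0, 0.96, 0.279, 0.07], [1.0, -0.0, -0.0, 0.0], [-0.0, 0.279, -0.96, -0.144], [0.0, 0.0, 0.0, 1.0]]
```

drive_tool(
  rows=[
    [0,0,0,0,0,-0.04,1],
    [0,0,0,0,0,-0.04,1],
    [0,0,0,0,0,-0.04,1],
    [0,0,0,0,0,-0.04,1],
    [0,0,0,0.0256,-0.0324,0,1],
    [0,0,0,0.0256,-0.0324,0,1],
    [0,0,0,0.0256,-0.0324,0,1],
    [0,0,0,0.0256,-0.0324,0,1],
  ],
)

```text
time: 2.02
tool_pos: [0.2279, -0.5048, 0.3916]
tcp_rot: [3.119, 0.37, 0.001]
wrist_force: [0.6, -0.1, 0.4]
width: 1.001
grip_force: 0.0
```

drive_tool(
  rows=[
    [0,0,0,0.0256,-0.0324,0,1],
    [0,0,0,0.0256,-0.0324,0,1],
    [0,0,0,0.0256,-0.0324,0,1],
    [0,0,0,0.0256,-0.0324,0,1],
    [0,0,0,0.0256,-0.0324,0,1],
    [0,0,0,0.0256,-0.0324,0,1],
    [0,0,0,0.0256,-0.0324,0,1],
    [0,0,0,0.0256,-0.0324,0,1],
  ],
)

```text
time: 2.68
tool_pos: [0.366, -0.2043, 0.3917]
tcp_rot: [3.119, 0.37, 0.002]
wrist_force: [1.0, -0.9, 0.1]
width: 1.003
grip_force: 0.0
```

drive_tool(
  rows=[
    [0,0,0,0.0256,-0.0324,0,1],
    [0,0,0,0.0256,-0.0324,0,1],
    [0,0,0,0.0256,-0.0324,0,1],
    [0,0,0,0.0256,-0.0324,0,1],
    [0,0,0,0.0256,-0.0324,0,1],
    [0,0,0,0.0256,-0.0324,0,1],
    [0,0,0,0,0,0,1],
  ],
)

```text
time: 3.27
tool_pos: [0.4711, 0.0252, 0.3909]
tcp_rot: [-3.114, -0.382, -0.002]
wrist_force: [-0.7, -0.8, 0.5]
width: 0.993
grip_force: 0.0
```

Now turn 80° toward the grasp yaw (stay above), then look.

drive_tool(
  rows=[
    [0,0,-7,0,0,0,1],
    [0,0,-7,0,0,0,1],
    [0,0,-7,0,0,0,1],
    [0,0,-7,0,0,0,1],
    [0,0,-7,0,0,0,1],
    [0,0,-7,0,0,0,1],
    [0,0,-7,0,0,0,1],
    [0,0,-7,0,0,0,1],
  ],
)

```text
time: 3.93
tool_pos: [0.4693, 0.0184, 0.3914]
tcp_rot: [2.575, 1.8, 0.0]
wrist_force: [-0.4, 0.0, 0.5]
width: 0.998
grip_force: 0.0
```

drive_tool(
  rows=[
    [0,0,-7,0,0,0,1],
    [0,0,-7,0,0,0,1],
    [0,0,-7,0,0,0,1],
    [0,0,-7,0,0,0,1],
    [0,0,-7,0,0,0,1],
    [0,0,-7,0,0,0,1],
    [0,0,-7,0,0,0,1],
    [0,0,-7,0,0,0,1],
  ],
)

```text
time: 4.6
tool_pos: [0.4693, 0.0184, 0.3914]
tcp_rot: [1.429, 2.798, -0.0]
wrist_force: [0.3, -0.3, -0.4]
width: 1.006
grip_force: 0.0
```

drive_tool(
  rows=[
    [0,0,-7,0,0,0,1],
    [0,0,-7,0,0,0,1],
    [0,0,-7,0,0,0,1],
    [0,0,-7,0,0,0,1],
    [0,0,-7,0,0,0,1],
    [0,0,-7,0,0,0,1],
    [0,0,-7,0,0,0,1],
    [0,0,0,0,0,0,1],
  ],
)

```text
time: 5.27
tool_pos: [0.4693, 0.0184, 0.3914]
tcp_rot: [0.145, 3.138, -0.0]
wrist_force: [0.2, 0.3, -0.3]
width: 0.995
grip_force: 0.0
```

```bash
python3 - <<'E'
from h import *
s=status.read_state(); print(s["time"],s["q"],s["tool_pos"],R.from_rotvec(s["tcp_rot"]).as_matrix().round(3))
w=snap("wrist"); t=snap("top")
np.savez("w1.npz",c=w["color"],T=w["T"],K=w["intrinsics"],D=w["D"])
import cv2
cv2.imwrite("pics/w1.png",cv2.resize(w["color"][:,:,::-1],(800,500)))
for m in masks_of(w,"head"): print(m["score"],m["bbox"])
for X in [(.47,.02,.17),(.47,.02,.14),(.569,.02,.139),(.47,.02,.014)]: print(proj(w,X))
E
```

```text
5.2667 [-1.36801545e-02 -1.90730928e-01  1.78630007e+00 -1.37020806e-04
  1.54584728e+00 -1.49237456e+00] [0.46928573 0.0184344  0.39139086] [[-0.996  0.092  0.   ]
 [ 0.092  0.996 -0.   ]
 [-0.    -0.    -1.   ]]
0.87 [305.7, 151.6, 346.7, 238.3]
0.85 [41.1, 0.6, 108.2, 92.4]
0.75 [0.8, 137.6, 29.1, 182.3]
[[320.53364109 168.78655719]]
[[320.41352747 164.55218172]]
[[326.50726971 231.12032282]]
[[320.0542767 151.8946655]]
```

View pics/w1.png

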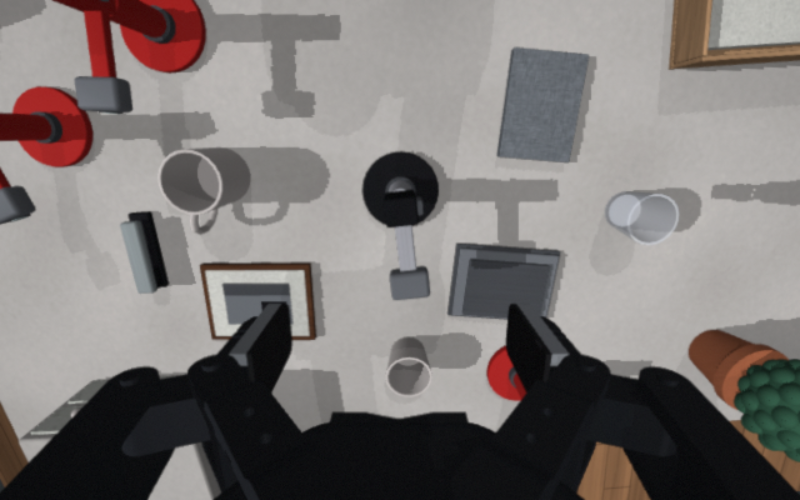

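The wrist view shows the black camera from above. Its foot is centred at (320,152) in the 640-wide frame, the pod is at (327,227), and the print sits to its left; the gap around the grip block is clear. I'll descend partway and look closer.

drive_tool(
  rows=[
    [0,0,-5.3,0,0,0.035,1],
    [0,0,0,0,0,0.035,1],
    [0,0,0,0,0,0.035,1],
    [0,0,0,0,0,0.035,1],
    [0,0,0,0,0,0,1],
    [0,0,0,0,0,0,1],
  ],
)

```text
time: 5.92
tool_pos: [0.4677, 0.0188, 0.2495]
tcp_rot: [-0.006, -3.136, -0.0]
wrist_force: [-0.7, 0.2, 0.2]
width: 1.002
grip_force: 0.0
```

```bash
python3 - <<'E'
from h import *
s=status.read_state(); print(s["time"],s["tool_pos"],R.from_rotvec(s["tcp_rot"]).as_matrix().round(3)[0])
w=snap("wrist"); t=snap("top")
np.savez("w2.npz",color=w["color"],T=w["T"],intrinsics=w["intrinsics"],D=w["D"])
for X in [(.47,.02,.17),(.47,.02,.014),(.569,.02,.139)]: print(proj(w,X))
for m in masks_of(w,"head")[:1]: print(m["score"],m["bbox"])
a=w["color"][100:300,220:420,::-1]; cv2.imwrite("pics/w2.png",cv2.resize(a,(600,600),interpolation=cv2.INTER_CUBIC))
E
```

```text
5.9167 [0.46773807 0.01880594 0.24951086] [-1.     0.004 -0.005]
[[320.92653908 205.52681161]]
[[320.10291394 168.9843001 ]]
[[320.85321568 290.1390788 ]]
0.71 [0.0, 15.4, 6.9, 52.9]
```

View pics/w2.png

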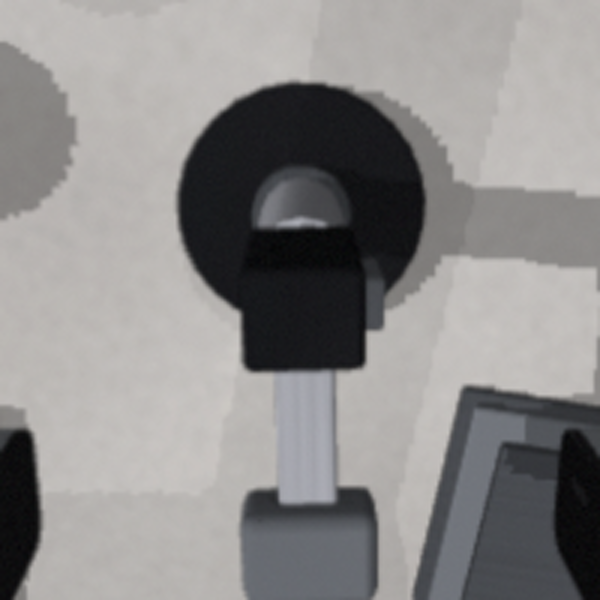

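The crop (offset 220,100, scale 3) puts the foot centre at px (320.5,168.3), the block top at (321.3,206.7) and the pod at about (323,283). The button is on the right (+y) side and the head yaw is about +1.3°. I'll descend astride the block.

drive_tool(
  rows=[
    [0,0,-1.5,-0.0023,0.0015,0.03,1],
    [0,0,0,0,0,0.03,1],
    [0,0,0,0,0,0.025,1],
    [0,0,0,0,0,0.015,1],
    [0,0,0,0,0,0,1],
    [0,0,0,0,0,0,1],
  ],
)

```text
time: 6.57
tool_pos: [0.4731, 0.0203, 0.153]
tcp_rot: [-0.037, 3.139, -0.0]
wrist_force: [0.0, 0.0, 0.7]
width: 1.003
grip_force: 0.0
```

```bash
python3 - <<'E'
from h import *
w2=dict(np.load("w2.npz")); t=snap("top")
print("block top", tri([(w2,(321.3,206.7)),(t,(294,214.5))]))
w=snap("wrist"); print(status.read_state()["tool_pos"])
for X in [(.47,.02,.17),(.47,.02,.014)]: print(proj(w,X))
a=w["color"][100:400,170:470,::-1]; cv2.imwrite("pics/w3.png",cv2.resize(a,(600,600),interpolation=cv2.INTER_CUBIC))
E
```

```text
block top [0.46792934 0.02000734 0.17922511]
[0.47414947 0.02032406 0.15423652]
[[319.31866694 254.58946572]]
[[319.07833663 179.65837008]]
```

View pics/w3.png

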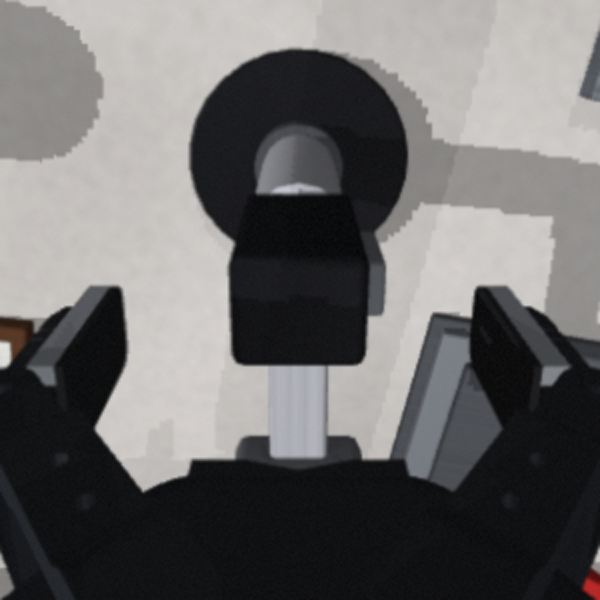

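The wrist crop shows the open fingers symmetrically astride the block (pads at x 125 and 474, block centre about 298). The button is on the right, and the tool is about 3.5 mm too far along +x. I'll correct that, go down the rest of the way, and close.

drive_tool(
  rows=[
    [0,0,0,0.0035,0,0.012,1],
    [0,0,0,0,0,0.012,1],
    [0,0,0,0,0,0.008,1],
    [0,0,0,0,0,0,1],
    [0,0,0,0,0,0,1],
  ],
)

```text
time: 7.08
tool_pos: [0.468, 0.0203, 0.1191]
tcp_rot: [0.037, -3.141, -0.0]
wrist_force: [0.0, 0.1, 0.3]
width: 1.001
grip_force: 0.0
```

drive_tool(
  rows=[
    [0,0,0,-0.002,0,-0.003,1],
    [0,0,0,0,0,0,0.45],
    [0,0,0,0,0,0,0.3],
    [0,0,0,0,0,0,0],
    [0,0,0,0,0,0,0],
    [0,0,0,0,0,0,0],
    [0,0,0,0,0,0,0],
    [0,0,0,0,0,0,0],
  ],
  force=60,
)

```text
time: 7.75
tool_pos: [0.4707, 0.0205, 0.1229]
tcp_rot: [-0.037, 3.14, 0.0]
wrist_force: [-1.7, 0.5, 5.8]
width: 0.391
grip_force: 61.7
```

drive_tool(
  rows=[
    [0,0,2,0,0,0,0],
    [0,0,4,0,0,0,0],
    [0,0,4,0,0,0,0],
    [0,0,4,0,0,0,0],
    [0,0,4,0,0,0,0],
    [0,0,4,0,0,0,0],
    [0,0,4,0,0,0,0],
    [0,0,4,0,0,0,0],
  ],
)

```text
time: 8.42
tool_pos: [0.4709, 0.0207, 0.123]
tcp_rot: [0.782, 3.042, 0.002]
wrist_force: [-1.0, 1.1, 5.2]
width: 0.392
grip_force: 61.9
```

drive_tool(
  rows=[
    [0,0,4,0,0,0,0],
    [0,0,4,0,0,0,0],
    [0,0,4,0,0,0,0],
    [0,0,4,0,0,0,0],
    [0,0,4,0,0,0,0],
    [0,0,4,0,0,0,0],
    [0,0,2,0,0,0,0],
    [0,0,1,0,0,0,0],
  ],
)

```text
time: 9.08
tool_pos: [0.4711, 0.0207, 0.123]
tcp_rot: [1.467, 2.776, 0.002]
wrist_force: [1.2, 2.9, 4.5]
width: 0.391
grip_force: 61.8
```

```bash
python3 - <<'E'
from h import *
s=status.read_state(); M=R.from_rotvec(s["tcp_rot"]).as_matrix()
print(s["time"],s["tool_pos"],s["wrist_force"],s["torque"],np.degrees(np.arctan2(-M[1,0],-M[0,0])), M[:,2])
w=snap("wrist"); t=snap("top"); sc=snap("scene")
np.savez("w4.npz",color=w["color"],T=w["T"],intrinsics=w["intrinsics"],D=w["D"])
for p in (t,sc,w):
    m=masks_of(p,"print")
    if not m: print("none"); continue
    c=max(cv2.findContours(m[0]["mask"].astype(np.uint8),0,cv2.CHAIN_APPROX_NONE)[0],key=cv2.contourArea)
    print(m[0]["score"],cv2.minAreaRect((plane(p,c[:,0],0.012)[:,:2]*1000).astype(np.float32)))
print(proj(t,[(.47,.02,.17),(.628,-.2186,.013)]))
a=t["color"][110:260,260:440,::-1].copy()
b=w["color"][:,:,::-1]
cv2.imwrite("pics/t4.png",cv2.resize(a,None,fx=4,fy=4,interpolation=cv2.INTER_CUBIC)); cv2.imwrite("pics/w4.png",b)
E
```

```text
9.0833 [0.47108082 0.02074006 0.12296388] [1.16848987 2.88617585 4.45681266] [ 0.54908729 -0.08578276  0.03120417] -55.71668289923629 [ 1.78790456e-03  7.76001569e-04 -9.99998101e-01]
0.7 ((625.6611328125, -217.15432739257812), (172.72811889648438, 135.06698608398438), 85.99899291992188)
none
0.48 ((522.0506591796875, -54.52662658691406), (88.25621032714844, 130.02330017089844), 34.28416061401367)
[[294.11151059 213.73256283]
 [386.04583099 157.70946491]]
```

View pics/t4.png

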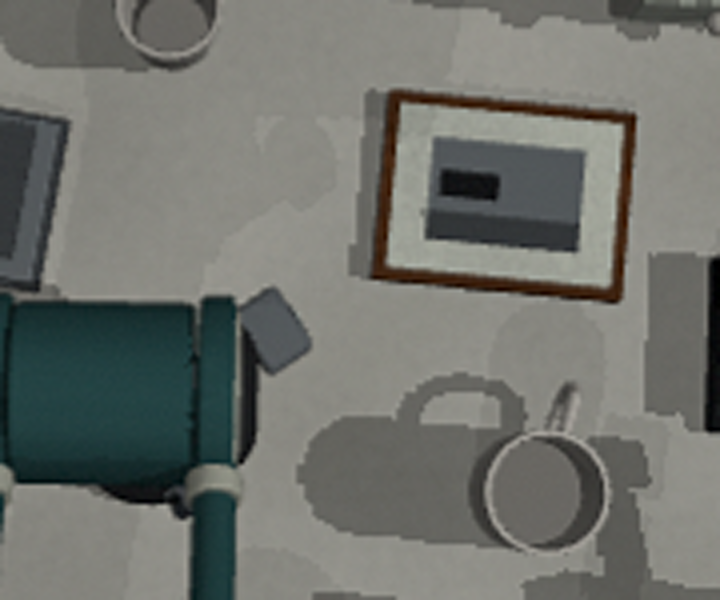

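View pics/w4.png

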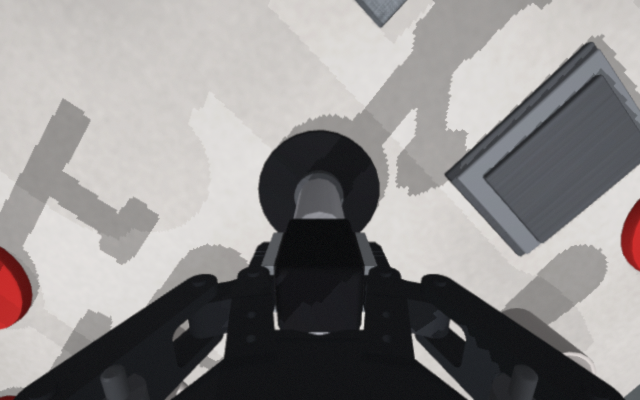

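The top view shows the pod's front edge from about (329,182) to (338,195), middle (333.3,188.8), pointing up and to the right at the print's middle (386,159). In the wrist view the block sits firmly between the pads.

```bash
python3 - <<'E'
from h import *
t=snap("top"); s=status.read_state(); M=R.from_rotvec(s["tcp_rot"]).as_matrix()
print(s["time"],np.degrees(np.arctan2(-M[1,0],-M[0,0])),s["tool_pos"])
pm=plane(t,[[386,159]],.013)[0]; print(pm)
for z in (.114,.139):
    f=plane(t,[[333.25,188.75]],z)[0]
    for ax in ([.4705,.0203],):
        d=f[:2]-ax; e=pm[:2]-ax; print(z,f,np.hypot(*d),np.degrees([np.arctan2(d[1],d[0]),np.arctan2(e[1],e[0])]))
E
```

```text
9.4333 -55.62089425659182 [0.47103693 0.0207324  0.12292183]
[ 0.6244877  -0.21846664  0.013     ]
0.114 [ 0.5344531  -0.07360282  0.114     ] 0.11361222904573878 [-55.74293311 -57.18082895]
0.139 [ 0.53236884 -0.0728981   0.139     ] 0.11186437626205595 [-56.4221118  -57.18082895]
```

drive_tool(
  rows=[
    [0,0,1,0,0,0,0],
    [0,0,0,0,0,0,0],
    [0,0,0,0,0,0,0],
    [0,0,0,0,0,0,0],
    [0,0,0,0,0,0,0],
    [0,0,0,0,0,0,0],
    [0,0,0,0,0,0,0],
    [0,0,0,0,0,0,0],
  ],
)

```text
time: 10.1
tool_pos: [0.4711, 0.0207, 0.123]
tcp_rot: [1.489, 2.765, 0.002]
wrist_force: [-0.4, 2.5, 5.4]
width: 0.39
grip_force: 61.9
```

drive_tool(
  rows=[
    [0,0,0,0,0,0,0],
    [0,0,0,0,0,0,0],
    [0,0,0,0,0,0,0],
    [0,0,0,0,0,0,0],
    [0,0,0,0,0,0,0],
    [0,0,0,0,0,0,0],
  ],
)

```text
time: 10.6
tool_pos: [0.4711, 0.0207, 0.123]
tcp_rot: [1.489, 2.765, 0.002]
wrist_force: [0.2, 3.0, 5.1]
width: 0.39
grip_force: 61.9
```

drive_tool(
  rows=[
    [0,0,0,0,0,-0.008,0],
    [0,0,0,0,0,-0.008,0],
    [0,0,0,0,0,-0.008,0],
    [0,0,0,0,0,-0.008,0],
    [0,0,0,0,0,-0.008,0],
    [0,0,0,0,0,0,0],
  ],
)

```text
time: 11.1
tool_pos: [0.4709, 0.0207, 0.1631]
tcp_rot: [1.49, 2.765, 0.002]
wrist_force: [2.4, 2.8, -4.4]
width: 0.393
grip_force: 61.4
```

drive_tool(
  rows=[
    [0,0,0,0,0,-0.008,0],
    [0,0,0,0,0,-0.008,0],
    [0,0,0,0,0,-0.008,0],
    [0,0,0,0,0,-0.008,0],
    [0,0,0,0,0,-0.008,0],
    [0,0,0,0,0,-0.008,0],
    [0,0,0,0,0,-0.008,0],
    [0,0,0,0,0,-0.008,0],
  ],
)

```text
time: 11.77
tool_pos: [0.4705, 0.0207, 0.2246]
tcp_rot: [-1.49, -2.766, -0.002]
wrist_force: [5.6, 3.1, -8.3]
width: 0.394
grip_force: 61.0
```

drive_tool(
  rows=[
    [0,0,0,0,0,-0.003,0],
    [0,0,0,0,0,0,0],
    [0,0,0,0,0,0,0],
  ],
)

```text
time: 12.02
tool_pos: [0.4705, 0.0207, 0.2278]
tcp_rot: [1.49, 2.766, 0.002]
wrist_force: [5.8, 3.1, -8.1]
width: 0.391
grip_force: 61.2
```

drive_tool(
  rows=[
    [0,0,0,0,0,-0.003,0],
    [0,0,0,0,0,-0.001,0],
    [0,0,0,0,0,0,0],
    [0,0,0,0,0,0,0],
  ],
)

```text
time: 12.35
tool_pos: [0.4705, 0.0207, 0.2315]
tcp_rot: [-1.49, -2.766, -0.002]
wrist_force: [6.4, 2.9, -7.9]
width: 0.387
grip_force: 61.1
```

drive_tool(
  rows=[
    [0,0,0,0,0,-0.002,0],
    [0,0,0,0,0,0,0],
    [0,0,0,0,0,0,0],
  ],
)

```text
time: 12.6
tool_pos: [0.4705, 0.0207, 0.2333]
tcp_rot: [-1.49, -2.766, -0.001]
wrist_force: [6.6, 3.2, -8.5]
width: 0.388
grip_force: 62.3
```

drive_tool(
  rows=[
    [0,0,0,0,0,-0.002,0],
    [0,0,0,0,0,0,0],
    [0,0,0,0,0,0,0],
    [0,0,0,0,0,0,0],
  ],
)

```text
time: 12.93
tool_pos: [0.4703, 0.0207, 0.2334]
tcp_rot: [-1.49, -2.765, -0.001]
wrist_force: [8.5, 3.0, -17.5]
width: 0.387
grip_force: 63.3
```

```bash
python3 - <<'E'
from h import *
t=snap("top"); sc=snap("scene"); s=status.read_state(); M=R.from_rotvec(s["tcp_rot"]).as_matrix()
print(s["time"],np.degrees(np.arctan2(-M[1,0],-M[0,0])),s["tool_pos"],s["wrist_force"])
a=t["color"][110:260,260:440,::-1]; b=sc["color"][120:270,240:420,::-1]
cv2.imwrite("pics/e.png",cv2.resize(np.hstack([a,b]),(792,330),interpolation=cv2.INTER_CUBIC))
E
```

```text
13.0333 -56.63520220634988 [0.47026631 0.02070745 0.23344702] [  8.74050022   2.45353539 -17.57697454]
```

View pics/e.png

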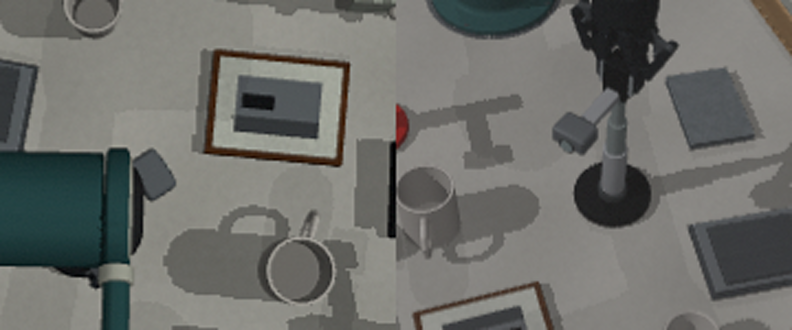

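The picture shows both post sections fully out, the pod still pointing at the print, and the bystanders unmoved. The pull rose to 17.5 N with the tool at +110 mm, so the second stop is reached.

```bash
python3 -c "
from workcell import workorder; print(workorder.finish_job())"
```

```text
the job is handed in; nothing more can be done
None
```

The job is handed in, with no verdict shown: the camera was turned to the print while down (about −56.6°), held still for over a second, then pulled up 110 mm to the second stop, and it is still held there by the grip.

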